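# Hook and swing shut the lid of a specimen case

### The arm

A 6-joint arm with a two-finger parallel gripper is mounted at the origin on the work surface. World frame = base frame: x ahead of the robot, y to its left, z up, the work surface at z = 0. Lengths are in m, angles in rad, forces in N, time in s.
With the tool pointing down it reaches from about 0.275 to 0.775 m from the base axis. Payload 14.6 kg.
Tool frame: the origin (TCP) lies at the very end of the fingers, on their centre line; the grasp point (between the pads) lies behind it (r.hold_point_z is the x of the grasp point in the tool frame, in m); x points along the fingers, y is the direction in which the jaws open and shut, and the axes are right-handed (so a half turn about x gives the same grasp; the last joint's range is limited). The gripper opens to 85 mm and grips with 20 to 120 N. Pads are 22 mm wide; open, the fingers measure 114 mm over their backs; the gripper's body (76 mm by 85 mm) begins 54 mm behind the grasp point. The pads swing forward as they close: fully open they stand 13 mm farther back than shut.
Start: joints at [1.171, 0.263, -0.048, 1.259, 0, 1.415], TCP at [0.127, 0.509, 0.231] pointing down, gripper open.
Joint ranges: [-2.65, 2.65], [-0.89, 1.7], [-1.18, 1.37], [-2.13, 2.11], [-1.35, 1.29], [-3.14, 3.14]. Speed limits (rad/s): [1.89, 1.89, 2.57, 2.79, 3.14, 3.14].

### API

Orientations are given as a unit quaternion [w, x, y, z].
In Python, from bench import r gives the robot as it stands.
- The arm moves only by the tool send_rows, never from a script. Its argument "commands" is one flat list of numbers, 7 for each row, row after row: the shift along the tool's x, y, z in mm, then the turn, a rotation vector about the tool's x, y, z in rad, then the finger opening in mm, from 0 to 85.4. In form: [tx, ty, tz, wx, wy, wz, grip, tx, ty, tz, wx, wy, wz, grip, ...]. A call has 1 to 12 rows; each row shifts and turns the commanded pose from where the row before left it, along the tool's axes as they then stand; what a row does not reach is not made up. A row lasts 1/8 s, in which the tool goes at most 62.5 mm and 10.7 degrees, less where a joint would pass 70% of its speed; a pose out of reach is approached as far as the arm can. A call is refused whole if a number of a shift passes 62.5 or a number of a turn 0.188, either way. A call with a gripper value outside its range is refused whole. The fingers move at their own pace and stop on an object; "squeeze" is the grip in N (left out, the last holds). Time passes only in rows, so rows that do not move let the fingers close. It gives the time, the measured TCP pose, the force and the opening at its end, in the units of the state.
- r.state(): the state, without advancing time (a new reading comes with each control period).
- r.snapshot(name): name is "scene" or "side" or "wrist"; returns the picture (400x640x3 uint8, red, green, blue); there is no depth.
- r.camera_info(name): a dict with "camera_matrix" (3x3 intrinsics, pixels), "k1" (the pictures are not rectified: a ray, as slopes to the right and down, at radius r is drawn at 1 + k1 r^2 times it, then the intrinsics apply), "cam_to_world" (4x4, takes a point from camera to world coordinates); the wrist camera has in their place "T_tool_cam" (4x4, takes a point from camera to tool coordinates, whose origin is the TCP and whose axes are the tool frame's). Camera axes: x right, y down, z forward; pixel columns grow to the right and rows downward; lengths in m; the calibration is good to about 2 mm. A picture is of the moment at which its call begins: read the wrist's pose just before it. camera_info takes no time and is no camera call.
- r.job_done(): hands the job in, once; it reports no verdict.
The state is a dict: "time": time; "q": joint angles; "qd": joint speeds; "joint_efforts": joint torques, N m; "position": TCP position; "tool_rot": TCP orientation; "contact_force": force on the tool from outside, world axes, zero at the start; "moment": the same for the moment, N m; "width": opening from 0.0 (shut) to 1.0 (fully open).
Only numpy, scipy, OpenCV 4.12 (cv2) and the standard library are available. Lean on these libraries where they do the work, as an engineer would, in place of code of your own. Each camera call takes 0.05 s, during which the arm holds its last target.

### The job

Close the wooden specimen case with its glazed lid: hold the lid by its pull, slip its thin lip at a tilt under the ledge at the end of the case nearer you, push it gently in against the springy strip behind, and swing the other end down inside the end wall until the lid sits fully home, flush and level. Keep every push light (never more than 20 N between lid and case), let go of it when it is home, and leave the other things on the table where they are.

Things in the scene. Friction and masses are not known exactly. Their poses are not given: they have to be found in the camera images.
- case: Open wooden specimen case, fixed. Outer shell 246 x 146 mm, rim 38 mm high. Origin on the table under the middle of the opening; x from the ledge end (nearer the robot) to the far end, z up; shell spans x -128..118, y +-73 mm. In it a darker inner frame, top z 44, takes the lid: ledge, sprung strip, walls and rails. Its side walls leave y +-53 mm.
- frame_mid (a point): A point of the case at x 0, z 32 mm, same axes: middle of the opening, at rail height, IF the inner frame is in its middle place. But the frame with all its parts is set up to 15 mm to either side of that along x. This offset is not measured (feel it or see it), and every x given for ledge, strip, rails and far wall shifts with it. The frame is tight: do not shove it.
- ledge (a point): Case point, same axes, in the middle of the ledge's free edge, at its underside, x -70, z 40 mm (if the frame is in its middle place). Ledge 4 mm thick, top z 44, reaching from here to -x. Below it is open space down to z 15.
- strip_face (a point): Case point at x -82, z 32 mm: face of the sprung brass strip behind the ledge's edge (100 mm wide, z 21..37) when free, frame in its middle place. It yields 5 mm to -x (2.5 N to start, 1 N per mm more), then stops hard. The lid is 2 mm longer than free strip to far wall: push the strip in by over 2 mm (aim at 3.5) while the far end goes down; it then presses the lid to the far wall.
- far_wall (a point): Case point at x 80, z 32 mm: foot of the far wall's inner face (frame in its middle place); wall top z 44. The seat rails, top z 32, run along both side walls (y 43..53 mm either side) from x -30 to here. They are cushioned: give up to 2 mm, 6 N per mm. The lid's underside rests on them when home.
- lid_grip (a point): Grip point on the lid's pull, an upright block 14 (x) by 50 (y) mm, 32 mm tall, on the middle of the lid. It is 22 mm above the lid's top face, 34 mm above its underside, 10 mm below the pull's top. The lid, 0.17 to 0.38 kg, starts flat on the table: wooden frame with clear panes, 142 x 100 x 12 mm. Axes: x from the lip end to the plain far end, z up out of its top.
- lid_lip (a point): Middle of the end of the lid's lip, on the underside (93 mm to -x of the pull's middle, 34 mm below the grip point). The lip stands out 22 mm from the lid's -x end, 90 mm wide, 4 mm thick, level with the underside. Same axes as the grip point.
- lid_far (a point): Middle of the lid's far end, on the underside (71 mm to +x of the pull's middle, 34 mm below the grip point). Same axes.
- stone: Bystander: small pale mineral, 42 mm wide, 28 mm high; origin under its middle.
- loupe: Bystander: magnifier lying flat, disc 42 mm wide, 14 mm high, wooden handle to +x reaching 70 mm from the disc's middle; origin under the disc.
- jar: Bystander: glass jar, 56 mm wide, 110 mm high; origin under its middle.
- dome: Bystander: glass dome on a turned base, 110 mm wide, 158 mm high; origin under its middle.
- timer: Bystander: sand timer, 60 mm wide, 90 mm high; origin under its middle.
- tray: Bystander: empty card tray, 110 x 80 x 28 mm; origin under its middle.
- duster: Bystander: dusting brush lying on the table, handle to its -x; origin under its middle.
There are look-alikes about, which are no part of the job. Leave any blue, green or purple look-alike of the part that bears lid_grip alone.

How it is judged:
On the way:
1. the lid is at a tilt (over 0.06 rad) with its lip low at the ledge end of the case, under the height of the ledge (x of lid_lip in the frame of case between -0.105 and -0.066 m and z of lid_lip in the frame of case between 0.016 and 0.037 m and angle between lid_grip's own z axis and vertical between 0.06 and 0.9 rad), for 0.1 s.
At the end, for the whole second after the job is handed in: The lid lies seated in the case: its underside at the lip end and at the far end both within 3 mm of the rails' height (32 mm), within the case's length, level within 0.04 rad, in line with the case within 0.08 rad, at rest and let go (z of lid_lip in the frame of case between 0.029 and 0.035 m and z of lid_far in the frame of case between 0.029 and 0.035 m and x of lid_lip in the frame of case above -0.105 m and x of lid_far in the frame of case below 0.1 m and angle between the x axis of lid_grip and the x axis of case, either way round below 0.08 rad and angle between lid_grip's own z axis and vertical below 0.04 rad and linear speed of lid below 0.02 m/s); the robot touches nothing.
It fails at once if the lid is forced against the case with more than 22 N (contact force between lid and case above 22 N).
It fails at once if a bystander is moved by more than 30 mm (distance of any of stone, loupe, jar, dome, timer, tray, duster from where it was at the start of the episode above 0.03 m).
It also fails if it takes over 53 s, if anything falls off the work surface, if the arm or the gripper's body presses on something with over 40 N, if the wrist force passes 120 N, or if a joint passes its speed limit or range.

## Working session

There is one attempt and no reset: what is moved stays moved. The work goes in short steps, Python scripts to look and compute and a tool call to move; the robot and the scene stay as the last step left them, time stands still between calls to the robot, and variables do not carry over. Pictures are saved under pics/ and viewed, and the job is handed in when it is done.

Besides the shell and the picture viewer there is one more tool, called as name(argument=value, ...), one argument or row to a line, values as JSON. send_rows: Moves the arm, as the interface text tells. Its arguments: {"type":"object","properties":{"commands":{"type":"array"},"squeeze":{"type":"number"}},"required":["commands"]}

```bash
ls; mkdir -p pics; python3 - <<'E'
from bench import r
import cv2
s=r.state(); print(s); print(r.hold_point_z)
for n in ("scene","side","wrist"):
    im=r.snapshot(n); cv2.imwrite(f"pics/{n}0.png",im[:,:,::-1])
    print(n,r.camera_info(n))
E
```

```text
pics
{'time': 0.0, 'q': array([ 1.17070093e+00,  2.63479346e-01, -4.89193204e-02,  1.25942760e+00,
        2.56795955e-05,  1.41552349e+00]), 'qd': array([ 7.14177728e-04, -6.99454683e-04, -3.52144282e-04, -8.22824635e-04,
       -5.67143850e-05, -1.08899486e-04]), 'joint_efforts': array([-7.56303139e-03, -6.37612367e+01,  3.84562898e+01,  1.37874641e-02,
       -4.05657483e-04, -3.56789610e-05]), 'position': array([0.12712531, 0.50908758, 0.23085417]), 'tool_rot': array([ 0.70170692,  0.08599413,  0.70192402, -0.08668953]), 'contact_force': array([ 0.15269361, -0.40091654,  0.86582522]), 'moment': array([0.05574997, 0.000902  , 0.02208682]), 'width': 0.9974510154939858}
-0.0187
scene {'camera_matrix': array([[489.76955172,   0.        , 335.38641891],
       [  0.        , 489.76955172, 198.00863626],
       [  0.        ,   0.        ,   1.        ]]), 'k1': 0.04913755859384872, 'cam_to_world': array([[ 0.66062056,  0.6446433 , -0.38472782,  1.08003592],
       [ 0.75064323, -0.57454435,  0.32624152, -0.48868218],
       [-0.01073379, -0.50431519, -0.86345294,  1.28062604],
       
[... 387 characters left out ...]
0.93922694],
       [ 0.01593203, -0.84722395, -0.53099694,  0.71374003],
       [ 0.        ,  0.        ,  0.        ,  1.        ]])}
wrist {'camera_matrix': array([[278.44823383,   0.        , 318.52889961],
       [  0.        , 278.44823383, 198.96544589],
       [  0.        ,   0.        ,   1.        ]]), 'k1': -0.013207928568312708, 'T_tool_cam': array([[ 3.62972017e-04, -3.10012438e-01,  9.50732432e-01,
        -1.43108667e-01],
       [ 9.99999926e-01, -9.94945807e-06, -3.85025727e-04,
         1.77079181e-04],
       [ 1.28822037e-04,  9.50732501e-01,  3.10012411e-01,
        -7.78835128e-02],
       [ 0.00000000e+00,  0.00000000e+00,  0.00000000e+00,
         1.00000000e+00]])}
```

View pics/scene0.png

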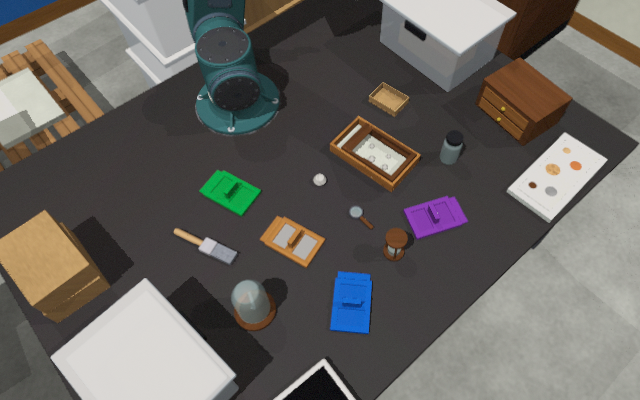

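View pics/side0.png

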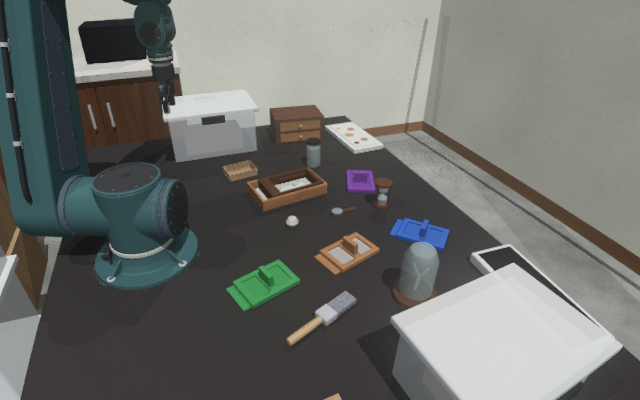

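View pics/wrist0.png

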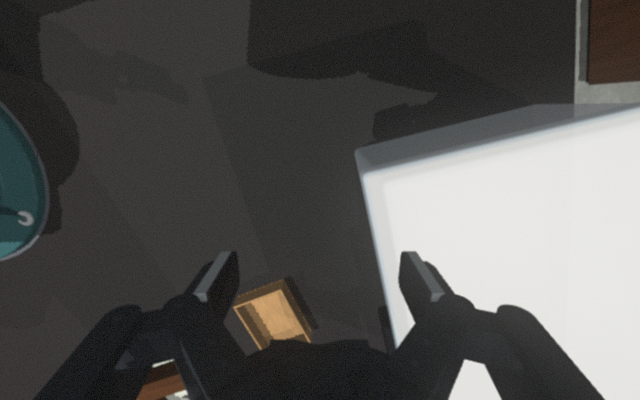

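Candidates for the lid, in scene pixels: the orange-wood lid with clear panes at (292,242), blue at (352,302), green at (230,192) and purple at (436,216). By the description it's the wooden one. I'll check that in close crops.

```bash
cat > h.py <<'E'
import numpy as np, cv2
from bench import r
from scipy.spatial.transform import Rotation as R
def undist(n,px):
    c=r.camera_info(n);K=c["camera_matrix"];px=np.atleast_2d(px).astype(float)
    d=np.c_[(px[:,0]-K[0,2])/K[0,0],(px[:,1]-K[1,2])/K[1,1]]
    u=d.copy()
    for _ in range(20): u=d/(1+c["k1"]*(u**2).sum(1,keepdims=True))
    return u
def toolT(s=None):
    s=s or r.state();T=np.eye(4);q=s["tool_rot"]
    T[:3,:3]=R.from_quat([q[1],q[2],q[3],q[0]]).as_matrix();T[:3,3]=s["position"];return T
def camT(n,s=None):
    c=r.camera_info(n)
    return c["cam_to_world"] if n!="wrist" else toolT(s)@c["T_tool_cam"]
def cast(n,px,z,s=None):
    T=camT(n,s);u=undist(n,px);d=np.c_[u,np.ones(len(u))]@T[:3,:3].T
    o=T[:3,3];return o+d*((z-o[2])/d[:,2])[:,None]
def proj(n,P,s=None):
    T=camT(n,s);P=np.atleast_2d(P);p=(P-T[:3,3])@T[:3,:3];u=p[:,:2]/p[:,2:]
    c=r.camera_info(n);K=c["camera_matrix"];u=u*(1+c["k1"]*(u**2).sum(1,keepdims=True))
    return u@K[:2,:2].T+K[:2,2]
E
python3 - <<'E'
import cv2
a=cv2.imread("pics/scene0.png");b=cv2.imread("pics/side0.png")
cv2.imwrite("pics/c_lid.png",cv2.resize(a[205:275,245:345],None,fx=8,fy=8,interpolation=cv2.INTER_CUBIC)[:560])
cv2.imwrite("pics/c_case.png",cv2.resize(a[110:195,325:425],None,fx=7,fy=7,interpolation=cv2.INTER_CUBIC))
cv2.imwrite("pics/c_side_case.png",cv2.resize(b[160:215,240:335],None,fx=8,fy=8,interpolation=cv2.INTER_CUBIC))
cv2.imwrite("pics/c_side_lid.png",cv2.resize(b[225:280,305:390],None,fx=8,fy=8,interpolation=cv2.INTER_CUBIC))
E
```

```text
(no output)
```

View pics/c_lid.png

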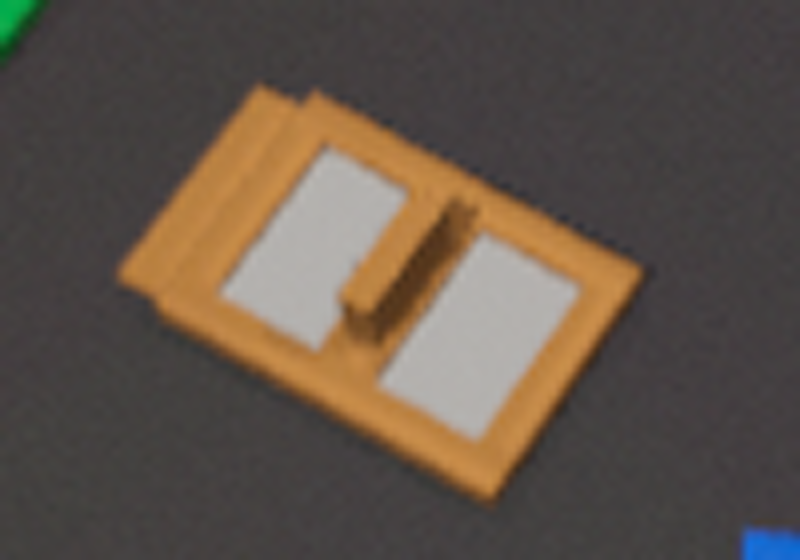

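View pics/c_case.png

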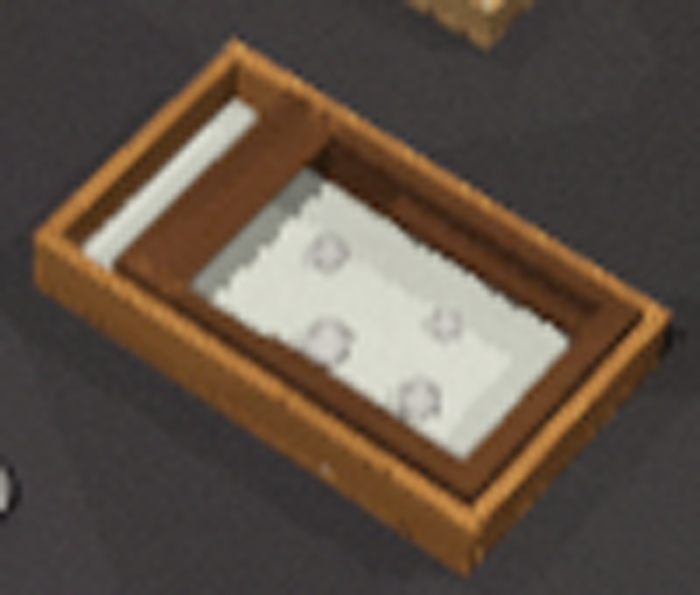

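View pics/c_side_case.png

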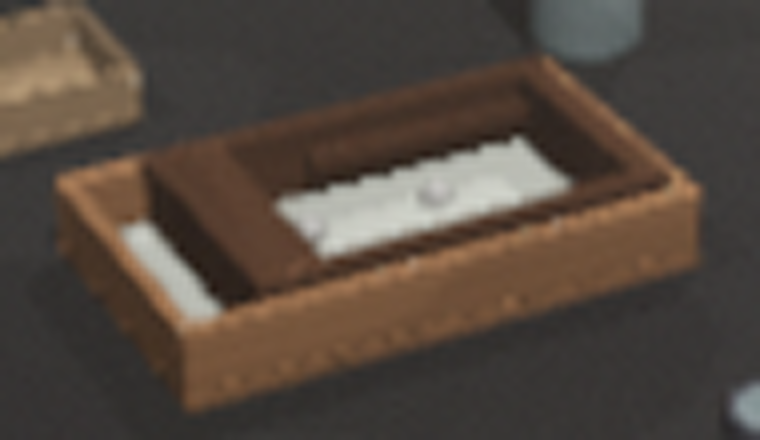

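View pics/c_side_lid.png

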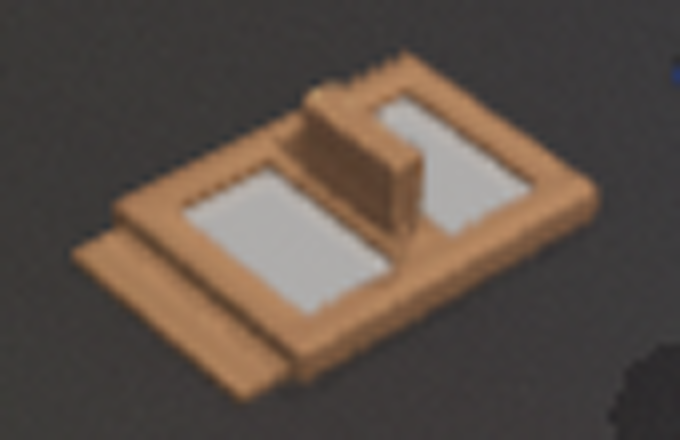

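```bash
python3 - <<'E'
from h import *
np.set_printoptions(precision=4,suppress=True)
def c(p,s,o): return np.array(p,float)/s-0.5+0.5/s+np.array(o)
def fit(name,P,M):
    # rigid 2D fit model M->P
    M=np.array(M,float);P=P[:,:2];a=M-M.mean(0);b=P-P.mean(0)
    t=np.arctan2((a[:,0]*b[:,1]-a[:,1]*b[:,0]).sum(),(a*b).sum());Rm=np.array([[np.cos(t),-np.sin(t)],[np.sin(t),np.cos(t)]])
    o=P.mean(0)-Rm@M.mean(0);print(name,"origin",o,"yaw",t,"res mm",np.abs(((M@Rm.T+o)-P)*1000).max(1));return o,t
# lid: corners lip end-left? order: scene
def order(P): print(P)
A=cast("scene",c([(315,92),(645,266),(495,488),(160,298)],8,(245,205)),.012)
Bp=cast("side",c([(118,210),(405,55),(598,190),(300,350)],8,(305,225)),.012)
print(A);print(Bp)
C=cast("scene",c([(235,42),(38,240),(470,538),(668,314)],7,(325,110)),.038)
D=cast("side",c([(58,180),(190,325),(698,190),(545,58)],8,(240,160)),.038)
print(C);print(D)
M=[(-.071,.05),(.071,.05),(.071,-.05),(-.071,-.05)]
fit("lid sc",A,M); 
fit("lid side",Bp,M)
Mc=[(-.128,.073),(-.128,-.073),(.118,-.073),(.118,.073)]
o1,t1=fit("case sc",C,Mc);o2,t2=fit("case side",D,Mc)
# frame features at z=.044: ledge outer/inner edges
def loc(P,o,t):
    d=P[:,:2]-o;return np.c_[d@[np.cos(t),np.sin(t)],d@[-np.sin(t),np.cos(t)]]
F=cast("scene",c([(330,130),(190,290),(270,90),(120,262)],7,(325,110)),.044)
G=cast("side",c([(225,150),(318,258)],8,(240,160)),.044)
print("ledge edge sc(z44):",loc(F,o1,t1)*1000);print("side",loc(G,o2,t2)*1000)
E
```

```text
[[ 0.4603 -0.1628  0.012 ]
 [ 0.5944 -0.1184  0.012 ]
 [ 0.6243 -0.2128  0.012 ]
 [ 0.489  -0.2557  0.012 ]]
[[ 0.457  -0.1649  0.012 ]
 [ 0.5912 -0.1183  0.012 ]
 [ 0.6217 -0.2142  0.012 ]
 [ 0.488  -0.253   0.012 ]]
[[0.3426 0.2411 0.038 ]
 [0.3673 0.0983 0.038 ]
 [0.6079 0.1322 0.038 ]
 [0.5832 0.2787 0.038 ]]
[[0.3396 0.2419 0.038 ]
 [0.3654 0.1065 0.038 ]
 [0.6019 0.1384 0.038 ]
 [0.5805 0.2786 0.038 ]]
lid sc origin [ 0.542  -0.1874] yaw 0.310167081388758 res mm [1.34   0.2276 0.5943 0.9733]
lid side origin [ 0.5395 -0.1876] yaw 0.3132855042753261 res mm [3.0005 0.3813 0.8938 4.0135]
case sc origin [0.4802 0.1883] yaw 0.1531990686716203 res mm [0.1736 2.484  2.0044 2.4572]
case side origin [0.4768 0.1921] yaw 0.14963940954388844 res mm [3.2972 5.6604 2.4506 3.2454]
ledge edge sc(z44): [[-59.6023  56.3937]
 [-52.7532 -53.3236]
 [-94.9934  57.2646]
 [-86.3639 -61.2023]]
side [[-56.777   49.6404]
 [-58.959  -54.0485]]
```

```bash
cat >> h.py <<'E'
def tgt(yaw,tilt,flip=1):
    """tool rotation for lid yaw, lid tilt(far end up), flip: tool y = flip*lid x"""
    c,s=np.cos(yaw),np.sin(yaw)
    Rl=np.array([[c,-s,0],[s,c,0],[0,0,1]])@R.from_euler('y',-tilt).as_matrix()
    tx=-Rl[:,2];ty=flip*Rl[:,0];return np.c_[tx,ty,np.cross(tx,ty)],Rl
def plan(p,Rt,T=None,n=None):
    """equal rows (tool shift mm, rotvec) from current to target"""
    T=toolT() if T is None else T
    rv=R.from_matrix(T[:3,:3].T@Rt).as_rotvec()
    d=(np.array(p)-T[:3,3])
    print("world d mm",np.round(d*1000,2),"tool-shift",np.round(T[:3,:3].T@d*1000,1),"rotvec",np.round(rv,4))
    n=n or int(np.ceil(max(np.abs(d).max()/.06,np.abs(rv).max()/.18)))
    rows=[];Tc=T[:3,:3].copy()
    for i in range(n):
        rows.append(np.r_[Tc.T@(d/n)*1000,rv/n]);Tc=Tc@R.from_rotvec(rv/n).as_matrix()
    for q in rows: print(n,[float(x) for x in np.r_[np.round(q[:3],1),np.round(q[3:],3)]])
E
python3 - <<'E'
from h import *
np.set_printoptions(precision=3,suppress=True)
print(toolT())
for f in (1,-1):
    print(f); Rt,_=tgt(.152,0,f); plan((.47,.19,.23),Rt)
E
```

```text
[[-0.     0.242  0.97   0.127]
 [-0.001  0.97  -0.242  0.509]
 [-1.    -0.001 -0.     0.231]
 [ 0.     0.     0.     1.   ]]
1
world d mm [ 342.82 -319.18   -0.94] tool-shift [   1.  -226.6  410. ] rotvec [1.174 0.    0.001]
7 [0.1, -32.4, 58.6, 0.168, 0.0, 0.0]
7 [0.1, -22.1, 63.1, 0.168, 0.0, 0.0]
7 [0.1, -11.3, 66.0, 0.168, 0.0, 0.0]
7 [0.1, -0.1, 66.9, 0.168, 0.0, 0.0]
7 [0.1, 11.1, 66.0, 0.168, 0.0, 0.0]
7 [0.1, 21.9, 63.2, 0.168, 0.0, 0.0]
7 [0.1, 32.2, 58.7, 0.168, 0.0, 0.0]
-1
world d mm [ 342.82 -319.18   -0.94] tool-shift [   1.  -226.6  410. ] rotvec [-1.968 -0.001  0.   ]
11 [0.1, -20.6, 37.3, -0.179, -0.0, 0.0]
11 [0.1, -26.9, 33.0, -0.179, -0.0, 0.0]
11 [0.1, -32.3, 27.7, -0.179, -0.0, 0.0]
11 [0.1, -36.8, 21.5, -0.179, -0.0, 0.0]
11 [0.1, -40.0, 14.6, -0.179, -0.0, 0.0]
11 [0.1, -42.0, 7.3, -0.179, -0.0, 0.0]
11 [0.1, -42.6, -0.3, -0.179, -0.0, 0.0]
11 [0.1, -41.8, -7.9, -0.179, -0.0, 0.0]
11 [0.1, -39.8, -15.2, -0.179, -0.0, 0.0]
11 [0.1, -36.4, -22.0, -0.179, -0.0, 0.0]
11 [0.1, -31.9, -28.2, -0.179, -0.0, 0.0]
```

```bash
python3 - <<'E'
from h import *
Rt,_=tgt(.152,0,1); plan((.48,.165,.20),Rt,n=10)
E
```

```text
world d mm [ 352.82 -344.18  -30.94] tool-shift [  31.1 -248.4  425.7] rotvec [1.174e+00 3.000e-04 7.000e-04]
10 [3.1, -24.8, 42.6, 0.117, 0.0, 0.0]
10 [3.1, -19.7, 45.2, 0.117, 0.0, 0.0]
10 [3.1, -14.3, 47.2, 0.117, 0.0, 0.0]
10 [3.1, -8.6, 48.5, 0.117, 0.0, 0.0]
10 [3.1, -2.9, 49.2, 0.117, 0.0, 0.0]
10 [3.1, 2.9, 49.2, 0.117, 0.0, 0.0]
10 [3.1, 8.6, 48.5, 0.117, 0.0, 0.0]
10 [3.1, 14.3, 47.2, 0.117, 0.0, 0.0]
10 [3.1, 19.7, 45.2, 0.117, 0.0, 0.0]
10 [3.1, 24.8, 42.6, 0.117, 0.0, 0.0]
```

send_rows(
  commands=[3, -25, 42.5, 0.117, 0, 0, 85, 3, -20, 45, 0.117, 0, 0, 85, 3, -14, 47, 0.117, 0, 0, 85, 3, -9, 48.5, 0.117, 0, 0, 85, 3, -3, 49, 0.117, 0, 0, 85, 3, 3, 49, 0.117, 0, 0, 85, 3, 9, 48.5, 0.117, 0, 0, 85, 3, 14, 47, 0.117, 0, 0, 85, 3, 20, 45, 0.117, 0, 0, 85, 3, 25, 42.5, 0.117, 0, 0, 85, 0, 0, 0, 0, 0, 0, 85],
)

```text
time: 1.52
position: [0.4817, 0.1643, 0.2005]
tool_rot: [0.536, 0.461, 0.536, -0.461]
contact_force: [-0.3, 0.5, -0.6]
width: 0.994
```

```bash
python3 - <<'E'
from h import *
s=r.state();im=r.snapshot("wrist");cv2.imwrite("pics/w1.png",im[:,:,::-1]);np.save("w1.npy",np.r_[s["position"],s["tool_rot"]]);print(s["time"],s["position"],s["q"],s["contact_force"],np.abs(s["qd"]).max())
E
```

```text
1.525 [0.48170747 0.16431439 0.20054912] [ 1.68686526e-01  2.47920505e-01 -1.54026834e-01  1.16957120e+00
 -3.17348327e-04  1.58834628e+00] [-0.31812967  0.52330104 -0.56415721] 0.055326383905924155
```

View pics/w1.png

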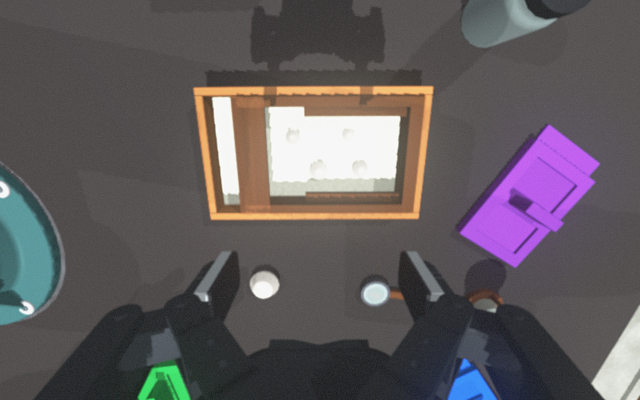

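The wrist view shows the case cleanly at (195..433, 87..220). The brown ledge is at columns ~238-270 with a gap to its left. I'll zoom in.

```bash
python3 - <<'E'
import cv2
a=cv2.imread("pics/w1.png")
b=cv2.resize(a[80:228,185:315],None,fx=4,fy=4,interpolation=cv2.INTER_CUBIC);cv2.imwrite("pics/w1a.png",b)
b=cv2.resize(a[80:228,310:440],None,fx=4,fy=4,interpolation=cv2.INTER_CUBIC);cv2.imwrite("pics/w1b.png",b)
E
```

```text
(no output)
```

View pics/w1a.png

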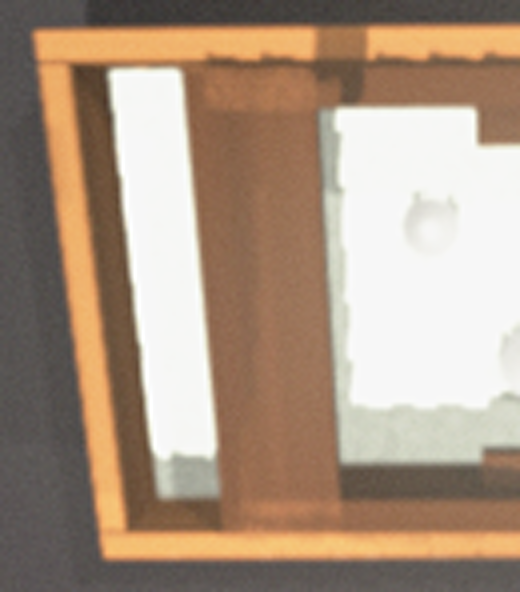

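View pics/w1b.png

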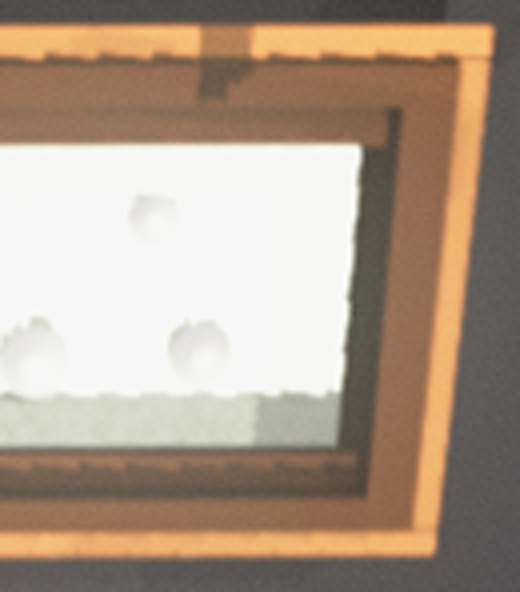

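```bash
cat > m1.py <<'E'
from h import *
np.set_printoptions(precision=4,suppress=True)
v=np.load("w1.npy");s=dict(position=v[:3],tool_rot=v[3:])
def c(p,o): return np.array(p,float)/4-0.375+np.array(o)
def fit(name,P,M):
    M=np.array(M,float);P=P[:,:2];a=M-M.mean(0);b=P-P.mean(0)
    t=np.arctan2((a[:,0]*b[:,1]-a[:,1]*b[:,0]).sum(),(a*b).sum());Rm=np.array([[np.cos(t),-np.sin(t)],[np.sin(t),np.cos(t)]])
    o=P.mean(0)-Rm@M.mean(0);print(name,"origin",o,"yaw",t,"res mm",((M@Rm.T+o)-P)*1000);return o,t
def loc(P,o,t):
    d=P[:,:2]-o;return np.c_[d@[np.cos(t),np.sin(t)],d@[-np.sin(t),np.cos(t)]]*1000
if __name__=="__main__":
    A=(185,80);B=(310,80)
    px=np.r_[c([(34,29),(102,560)],A),c([(437,556),(494,24)],B)]
    P=cast("wrist",px,.038,s)
    o,t=fit("case",P,[(-.128,.073),(-.128,-.073),(.118,-.073),(.118,.073)])
    print("ledge",loc(cast("wrist",c([(318,108),(340,495)],A),.044,s),o,t))
    print("far wall top",loc(cast("wrist",c([(401,108),(367,496)],B),.044,s),o,t))
    print("far wall outer at shell",loc(cast("wrist",c([(458,62),(415,527)],B),.038,s),o,t))
    print("rail start",loc(cast("wrist",c([(477,143),(484,450)],A),.032,s),o,t))
    print(proj("scene",[[*o,0]]))
E
python3 m1.py
```

```text
case origin [0.4787 0.1916] yaw 0.15614801348807178 res mm [[-0.0397 -0.3694]
 [ 0.6409  0.456 ]
 [-0.7444  0.1157]
 [ 0.1432 -0.2024]]
ledge [[-55.0915  53.4758]
 [-55.6408 -51.2304]]
far wall top [[ 94.0969  52.7914]
 [ 94.4333 -52.2521]]
far wall outer at shell [[109.6508  64.0869]
 [111.2596 -64.0279]]
rail start [[-15.2044  44.3448]
 [-14.99   -41.6585]]
[[375.3389 156.3097]]
```

```bash
python3 - <<'E'
from h import *
print("dome,duster,timer,stone,loupe",cast("scene",[(254,314),(205,247),(395,253),(319,184),(356,213)],0.005).round(3))
Rt,_=tgt(.311,0,1); plan((.55,-.211,.20),Rt,n=9)
E
```

```text
dome,duster,timer,stone,loupe [[ 0.635 -0.402  0.005]
 [ 0.386 -0.391  0.005]
 [ 0.759  0.     0.005]
 [ 0.441 -0.011  0.005]
 [ 0.591  0.005  0.005]]
world d mm [  69.53 -376.43   -0.75] tool-shift [  0.7  11.  382.6] rotvec [-0.157  -0.0002  0.0011]
9 [0.1, 1.2, 42.5, -0.017, -0.0, 0.0]
9 [0.1, 0.5, 42.5, -0.017, -0.0, 0.0]
9 [0.1, -0.3, 42.5, -0.017, -0.0, 0.0]
9 [0.1, -1.0, 42.5, -0.017, -0.0, 0.0]
9 [0.1, -1.7, 42.5, -0.017, -0.0, 0.0]
9 [0.1, -2.5, 42.5, -0.017, -0.0, 0.0]
9 [0.1, -3.2, 42.4, -0.017, -0.0, 0.0]
9 [0.1, -4.0, 42.3, -0.017, -0.0, 0.0]
9 [0.1, -4.7, 42.3, -0.017, -0.0, 0.0]
```

send_rows(
  commands=[0, 1, 42.5, -0.017, 0, 0, 85, 0, 0.5, 42.5, -0.018, 0, 0, 85, 0, 0, 42.5, -0.017, 0, 0, 85, 0, -1, 42.5, -0.018, 0, 0, 85, 0, -2, 42.5, -0.017, 0, 0, 85, 0, -2.5, 42.5, -0.018, 0, 0, 85, 0, -3, 42.5, -0.017, 0, 0, 85, 0, -4, 42.5, -0.018, 0, 0, 85, 0, -5, 42.5, -0.017, 0, 0, 85, 0, 0, 0, 0, 0, 0, 85],
)

```text
time: 2.82
position: [0.5503, -0.2115, 0.2009]
tool_rot: [0.572, 0.416, 0.572, -0.416]
contact_force: [-0.2, 0.7, -0.2]
width: 0.995
```

```bash
python3 - <<'E'
from h import *
s=r.state();im=r.snapshot("wrist");cv2.imwrite("pics/w2.png",im[:,:,::-1]);np.save("w2.npy",np.r_[s["position"],s["tool_rot"]]);print(s["time"],s["position"],s["q"],s["contact_force"],np.abs(s["qd"]).max())
E
```

```text
2.825 [ 0.55030781 -0.21154868  0.20088731] [-5.05123691e-01  3.84560462e-01  5.15348502e-02  1.23814390e+00
 -9.37444689e-05  7.53107973e-01] [-0.24797987  0.69370402 -0.18423352] 0.04200610244138335
```

View pics/w2.png

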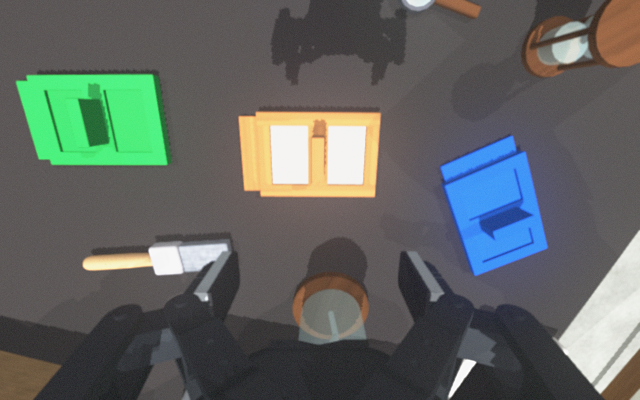

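```bash
python3 - <<'E'
import cv2
a=cv2.imread("pics/w2.png")
cv2.imwrite("pics/w2a.png",cv2.resize(a[100:205,232:390],None,fx=5,fy=5,interpolation=cv2.INTER_CUBIC))
E
```

```text
(no output)
```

View pics/w2a.png

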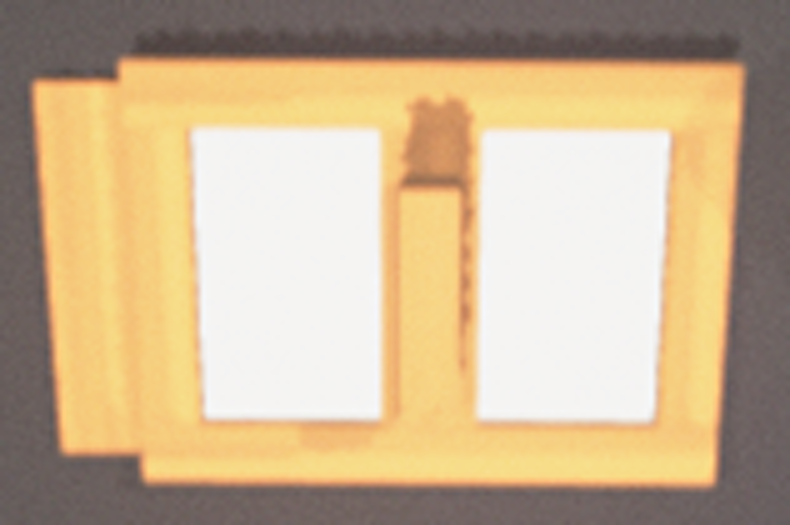

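```bash
python3 - <<'E'
from m1 import *
v=np.load("w2.npy");s=dict(position=v[:3],tool_rot=v[3:])
c5=lambda p:np.array(p,float)/5-0.4+np.array((232,100))
o,t=fit("lid",cast("wrist",c5([(118,60),(744,66),(716,486),(144,482)]),.012,s),[(-.071,.05),(.071,.05),(.071,-.05),(-.071,-.05)])
print("lip",loc(cast("wrist",c5([(33,82),(62,454)]),.004,s),o,t))
print("pull top",loc(cast("wrist",c5([(400,187),(463,187)]),.044,s),o,t))
Rt,_=tgt(t,0,1); plan((*o,.045),Rt,n=6)
E
```

```text
lid origin [ 0.5432 -0.1884] yaw 0.3058631394023307 res mm [[ 0.6963 -0.351 ]
 [-0.176  -0.2351]
 [-0.8145  0.1585]
 [ 0.2942  0.4277]]
lip [[-93.5876  45.4161]
 [-93.6259 -45.5113]]
pull top [[-6.5017 25.5799]
 [ 6.8198 25.6682]]
world d mm [  -6.82   21.78 -156.01] tool-shift [156.    0.3 -22.7] rotvec [ 0.0072 -0.0007  0.0004]
6 [26.0, 0.0, -3.8, 0.001, -0.0, 0.0]
6 [26.0, 0.0, -3.8, 0.001, -0.0, 0.0]
6 [26.0, 0.0, -3.8, 0.001, -0.0, 0.0]
6 [26.0, 0.0, -3.8, 0.001, -0.0, 0.0]
6 [26.0, 0.0, -3.8, 0.001, -0.0, 0.0]
6 [26.0, 0.0, -3.8, 0.001, -0.0, 0.0]
```

send_rows(
  commands=[26, 0, -3.8, 0.001, 0, 0, 85, 26, 0, -3.8, 0.001, 0, 0, 85, 26, 0, -3.8, 0.001, 0, 0, 85, 26, 0, -3.8, 0.001, 0, 0, 85, 26, 0, -3.8, 0.001, 0, 0, 85, 26, 0.3, -3.8, 0.002, 0, 0, 60, 14, 0, 0, 0, 0, 0, 40, 14, 0, 0, 0, 0, 0, 40, 0, 0, 0, 0, 0, 0, 30, 0, 0, 0, 0, 0, 0, 26],
  squeeze=60,
)

```text
time: 4.12
position: [0.5438, -0.1888, 0.0179]
tool_rot: [0.571, 0.418, 0.57, -0.418]
contact_force: [0.2, -0.2, 0.2]
width: 0.308
```

```bash
python3 - <<'E'
from h import *
s=r.state();im=r.snapshot("wrist");cv2.imwrite("pics/w3.png",im[:,:,::-1]);print(s["time"],s["position"],s["contact_force"],s["width"])
Rt,_=tgt(.3059,0,1); plan((.5432,-.1884,.017),Rt,n=1)
E
```

```text
4.125 [ 0.54383932 -0.18876978  0.01787374] [ 0.19134245 -0.20255172  0.24669517] 0.3080828781528629
world d mm [-0.71  0.4  -0.95] tool-shift [ 0.9 -0.6 -0.6] rotvec [ 0.0001  0.0007 -0.0008]
1 [0.9, -0.6, -0.6, 0.0, 0.001, -0.001]
```

View pics/w3.png

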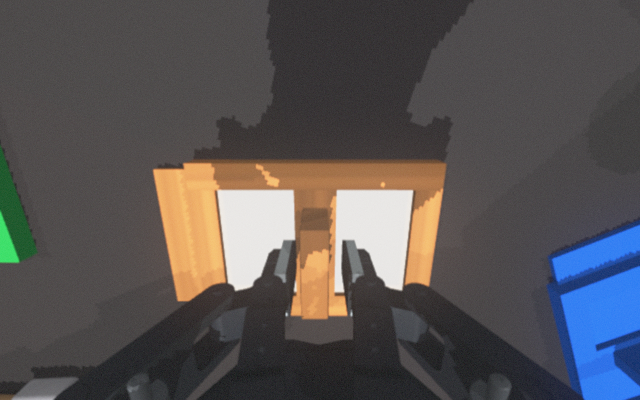

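The fingers straddle the pull, at columns ~290 and 345. Closing and lifting.

send_rows(
  commands=[1, -0.6, -0.6, 0, 0, 0, 20, 0, 0, 0, 0, 0, 0, 5, 0, 0, 0, 0, 0, 0, 5, 0, 0, 0, 0, 0, 0, 5, 0, 0, 0, 0, 0, 0, 5],
  squeeze=70,
)

```text
time: 4.8
position: [0.5428, -0.1883, 0.0167]
tool_rot: [0.571, 0.418, 0.57, -0.418]
contact_force: [-1.4, -0.1, 6.3]
width: 0.148
```

```bash
python3 - <<'E'
from h import *
s=r.state();print(s["time"],s["position"],s["contact_force"],s["width"]*85.4); print(toolT())
E
```

```text
4.8 [ 0.54284503 -0.18830633  0.0167309 ] [-1.43420657 -0.14341149  6.32551278] 12.624403183184024
[[ 4.68709822e-04  9.53560581e-01  3.01200927e-01  5.42845028e-01]
 [-3.48861375e-04  3.01201098e-01 -9.53560579e-01 -1.88306330e-01]
 [-9.99999829e-01  3.41865839e-04  4.73836369e-04  1.67308984e-02]
 [ 0.00000000e+00  0.00000000e+00  0.00000000e+00  1.00000000e+00]]
```

send_rows(
  commands=[-5, 0, 0, 0, 0, 0, 5, -15, 0, 0, 0, 0, 0, 5, -25, 0, 0, 0, 0, 0, 5, -30, 0, 0, 0, 0, 0, 5, -30, 0, 0, 0, 0, 0, 5, -15, 0, 0, 0, 0, 0, 5, 0, 0, 0, 0, 0, 0, 5, 0, 0, 0, 0, 0, 0, 5],
)

```text
time: 5.8
position: [0.5423, -0.1879, 0.1353]
tool_rot: [0.57, 0.418, 0.571, -0.418]
contact_force: [0.6, 0.5, -1.0]
width: 0.15
```

```bash
python3 - <<'E'
from h import *
s=r.state();im=r.snapshot("wrist");cv2.imwrite("pics/w4.png",im[:,:,::-1]);np.save("w4.npy",np.r_[s["position"],s["tool_rot"]]);print(s["time"],s["position"],s["contact_force"],s["moment"],s["width"]*85.4)
T=toolT(s);cv2.imwrite("pics/s4.png",r.snapshot("scene")[:,:,::-1])
E
```

```text
5.8 [ 0.54226509 -0.18793196  0.13530861] [ 0.58689087  0.54257477 -0.9909346 ] [ 0.03490625 -0.06051542 -0.03904959] 12.805496115342658
```

View pics/w4.png

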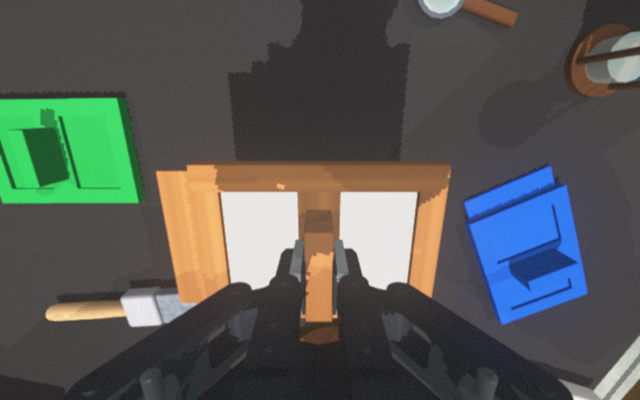

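View pics/s4.png

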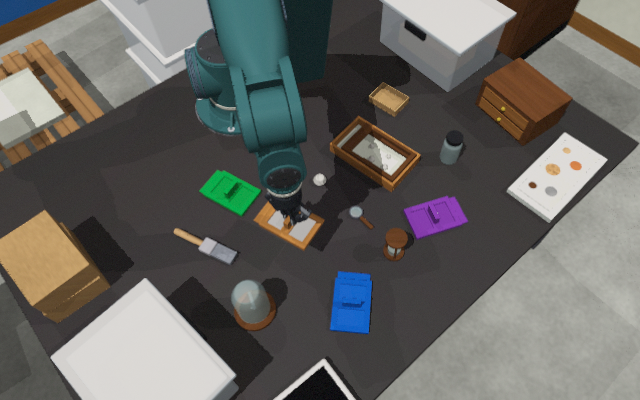

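```bash
cat >> h.py <<'E'
def lidpts(): # lid frame origin at underside under pull
    return np.array([(-71,50,12),(71,50,12),(-93,45,4),(-93,-45,4),(71,-50,12),(-7,25,44),(7,25,44)])/1000.
E
python3 - <<'E'
from h import *
np.set_printoptions(precision=1,suppress=True)
v=np.load("w4.npy");s=dict(position=v[:3],tool_rot=v[3:])
T=toolT(s)
Rl=np.c_[T[:3,1],-T[:3,2],-T[:3,0]]  # lid axes x=tool y, y=-tool z, z=-tool x
o=T[:3,3]+T[:3,0]*.0167
print(proj("wrist",lidpts()@Rl.T+o,s))
a=cv2.imread("pics/w4.png")
cv2.imwrite("pics/w4a.png",cv2.resize(a[155:310,150:310],None,fx=5,fy=5,interpolation=cv2.INTER_CUBIC)[:600])
cv2.imwrite("pics/w4b.png",cv2.resize(a[155:305,300:460],None,fx=4,fy=4,interpolation=cv2.INTER_CUBIC))
E
```

```text
[[184.  164.7]
 [447.7 164.7]
 [153.5 170.7]
 [178.3 301.9]
 [425.3 316.6]
 [299.9 232.4]
 [330.6 232.4]]
```

View pics/w4a.png

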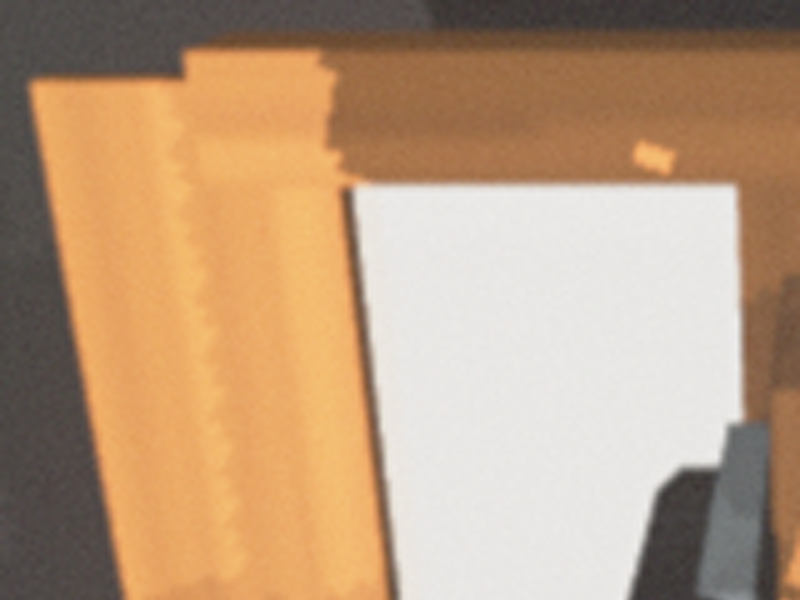

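View pics/w4b.png

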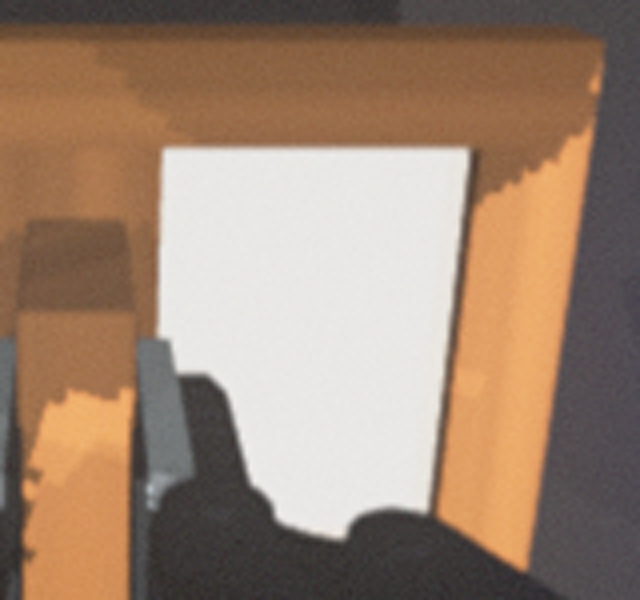

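```bash
cat >> h.py <<'E'
CO=np.array([.4787,.1916,0]);CY=.156;LX=.0014;LZ=.0167
def Rc():
    c,s=np.cos(CY),np.sin(CY);return np.array([[c,-s,0],[s,c,0],[0,0,1]])
def lidtarget(x,y,z,tilt,dyaw=0,**k):
    """lip point in case frame mm -> plan"""
    Rt,Rl=tgt(CY+dyaw,tilt,1)
    L=CO+Rc()@(np.array([x,y,z])/1000);O=L+Rl[:,0]*.093
    p=O-Rt[:,0]*LZ-Rt[:,1]*LX
    plan(p,Rt,**k)
def now(s=None):
    s=s or r.state();T=toolT(s);O=T[:3,3]+T[:3,0]*LZ+T[:3,1]*LX
    L=O-.093*T[:3,1];F=O+.071*T[:3,1];f=lambda P:np.round(Rc().T@(P-CO)*1000,1)
    print("t",s["time"],"lip",f(L),"far",f(F),"tilt",round(float(np.arcsin(T[2,1])),4),"roll",round(float(np.arcsin(T[2,2])),4),"yaw-case",round(float(np.arctan2(T[1,1],T[0,1])-CY),4),
     "F case",np.round(Rc().T@s["contact_force"],2),"M",np.round(Rc().T@s["moment"],2),"w",round(s["width"]*85.4,2))
E
python3 - <<'E'
from h import *
print("jar",cast("scene",[(449,161)],0).round(3), "tray", cast("scene",[(389,98)],.02).round(3))
now(); lidtarget(-45,.3,95,.2,n=11)
E
```

```text
jar [[0.646 0.351 0.   ]] tray [[0.346 0.38  0.02 ]]
t 5.9 lip [ -86.8 -398.5  118.6] far [  75.4 -374.   118.4] tilt -0.0012 roll -0.0012 yaw-case 0.15 F case [-0.55 -0.42 -2.25] M [0.02 0.02 0.01] w 12.98
world d mm [-22.66 386.29  -5.66] tool-shift [   6.    94.8 -375.2] rotvec [ 0.1494 -0.0161  0.2009]
11 [0.5, 8.6, -34.1, 0.014, -0.001, 0.018]
11 [0.6, 8.1, -34.2, 0.014, -0.001, 0.018]
11 [0.7, 7.7, -34.3, 0.014, -0.001, 0.018]
11 [0.8, 7.2, -34.4, 0.014, -0.001, 0.018]
11 [0.9, 6.7, -34.5, 0.014, -0.001, 0.018]
11 [1.0, 6.2, -34.6, 0.014, -0.001, 0.018]
11 [1.0, 5.7, -34.7, 0.014, -0.001, 0.018]
11 [1.1, 5.2, -34.8, 0.014, -0.001, 0.018]
11 [1.1, 4.7, -34.8, 0.014, -0.001, 0.018]
11 [1.1, 4.2, -34.9, 0.014, -0.001, 0.018]
11 [1.2, 3.7, -35.0, 0.014, -0.001, 0.018]
```

send_rows(
  commands=[0.5, 8.6, -34, 0.014, -0.001, 0.018, 5, 0.6, 8.1, -34, 0.014, -0.001, 0.018, 5, 0.7, 7.7, -34.5, 0.014, -0.002, 0.018, 5, 0.8, 7.2, -34.5, 0.014, -0.001, 0.018, 5, 0.9, 6.7, -34.5, 0.014, -0.002, 0.019, 5, 1, 6.2, -34.5, 0.014, -0.001, 0.018, 5, 1, 5.7, -34.5, 0.014, -0.002, 0.018, 5, 1, 5.2, -34.5, 0.014, -0.001, 0.018, 5, 1, 4.7, -35, 0.013, -0.002, 0.018, 5, 1, 4.2, -35, 0.013, -0.001, 0.018, 5, 1, 3.7, -35, 0.012, -0.002, 0.018, 5, 0, 0, 0, 0, 0, 0, 5],
)

```text
time: 7.4
position: [0.5196, 0.1995, 0.1303]
tool_rot: [0.581, 0.51, 0.49, -0.404]
contact_force: [1.0, -0.6, -1.9]
width: 0.151
```

```bash
python3 - <<'E'
from h import *
now(); s=r.state();im=r.snapshot("wrist");cv2.imwrite("pics/w5.png",im[:,:,::-1]);np.save("w5.npy",np.r_[s["position"],s["tool_rot"]])
now()
lidtarget(-46,.3,50,.2,n=3)
E
```

```text
t 7.4 lip [-44.9   1.2  95.9] far [115.9   1.5 128.2] tilt 0.1982 roll 0.0011 yaw-case 0.0021 F case [ 0.87 -0.78 -1.95] M [-0.1   0.25 -0.06] w 12.88
t 7.45 lip [-44.8   0.1  96. ] far [116.    0.4 128.2] tilt 0.198 roll 0.0015 yaw-case 0.0014 F case [ 0.36 -0.99 -2.06] M [-0.04  0.24  0.01] w 12.82
world d mm [ -1.27  -0.19 -45.81] tool-shift [ 44.7 -10.3  -0.1] rotvec [0.0014 0.0012 0.002 ]
3 [14.9, -3.4, -0.0, 0.0, 0.0, 0.001]
3 [14.9, -3.4, -0.0, 0.0, 0.0, 0.001]
3 [14.9, -3.4, -0.0, 0.0, 0.0, 0.001]
```

View pics/w5.png

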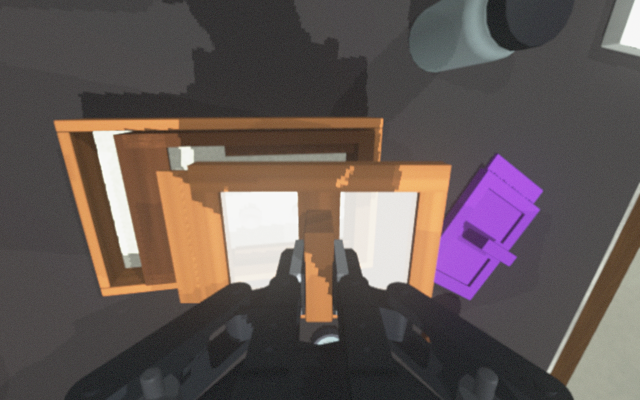

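send_rows(
  commands=[15, -3.4, 0, 0, 0, 0.001, 5, 15, -3.4, 0, 0.001, 0.001, 0.001, 5, 15, -3.4, 0, 0, 0, 0, 5, 0, 0, 0, 0, 0, 0, 5],
)

```text
time: 7.95
position: [0.5189, 0.1965, 0.0838]
tool_rot: [0.58, 0.511, 0.488, -0.405]
contact_force: [0.1, 0.2, -1.9]
width: 0.149
```

```bash
python3 - <<'E'
from h import *
now(); s=r.state();im=r.snapshot("wrist");cv2.imwrite("pics/w6.png",im[:,:,::-1]);np.save("w6.npy",np.r_[s["position"],s["tool_rot"]])
cv2.imwrite("pics/w6a.png",cv2.resize(im[110:310,60:460,::-1],None,fx=2,fy=2,interpolation=cv2.INTER_CUBIC))
b=r.snapshot("side")[:,:,::-1];cv2.imwrite("pics/sd6.png",cv2.resize(b[130:220,230:370],None,fx=5,fy=5,interpolation=cv2.INTER_CUBIC))
E
```

```text
t 7.95 lip [-46.   -1.2  49.3] far [114.7  -1.6  81.7] tilt 0.1987 roll 0.0004 yaw-case -0.0023 F case [ 0.14  0.18 -1.86] M [-0.01  0.21  0.03] w 12.69
```

View pics/w6a.png

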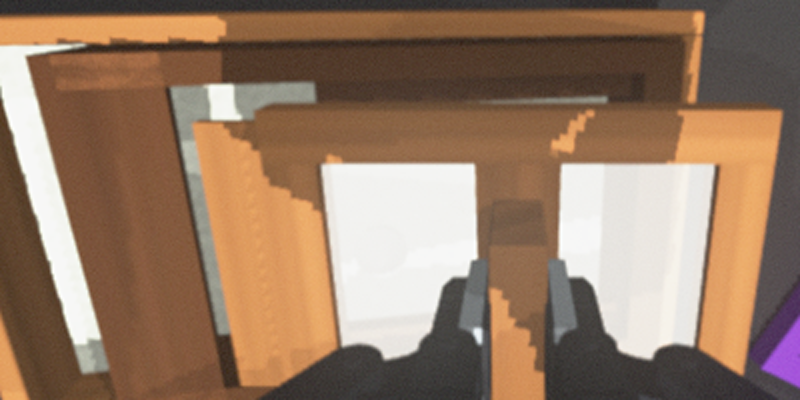

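View pics/sd6.png

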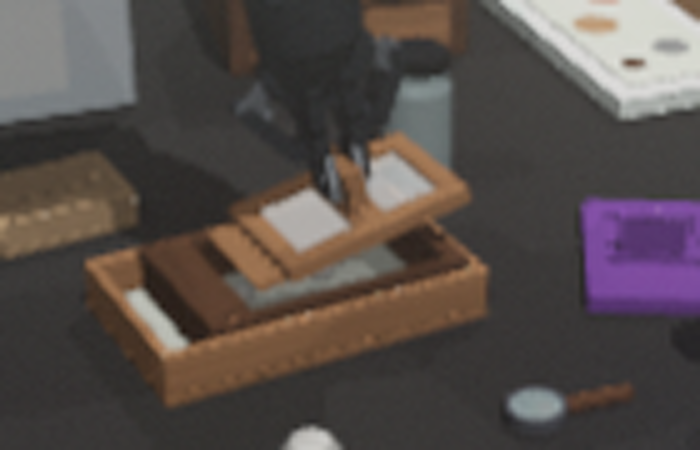

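```bash
python3 - <<'E'
from h import *
np.set_printoptions(precision=1,suppress=True)
v=np.load("w6.npy");s=dict(position=v[:3],tool_rot=v[3:]);now()
g=lambda p:np.array(p,float)/2-.25+np.array((60,110))
f=lambda P:(P-CO)@Rc()*1000
print("ledge/wall corner (exp -55.5,53)",f(cast("wrist",g([(169,87),(240,387)]),.044,s)))
print("rim corner far (118,73)",f(cast("wrist",g([(703,12)]),.038,s)))
print("far wall/side corner z44 (94.5,53)",f(cast("wrist",g([(640,74)]),.044,s)))
T=toolT(s);Rl=np.c_[T[:3,1],-T[:3,2],-T[:3,0]];o=T[:3,3]+T[:3,0]*LZ+T[:3,1]*LX
print("lid pred px in crop",(proj("wrist",lidpts()@Rl.T+o,s)-[60,110]+.25)*2)
lidtarget(-46,.3,29,.2,n=2)
E
```

```text
t 8.05 lip [-45.   -0.9  50.5] far [115.7  -1.3  83.3] tilt 0.2012 roll 0.0002 yaw-case -0.0021 F case [-1.1  1.  -1.8] M [0.  0.2 0. ] w 13.01
ledge/wall corner (exp -55.5,53) [[-54.2  52.9  44. ]
 [-50.5 -53.5  44. ]]
rim corner far (118,73) [[117.7  72.5  38. ]]
far wall/side corner z44 (94.5,53) [[93.  52.4 44. ]]
lid pred px in crop [[252.5 111. ]
 [780.8 111. ]
 [191.3 122.9]
 [240.3 385.6]
 [735.2 415.1]
 [485.6 246.9]
 [547.2 246.9]]
world d mm [ -1.2   1.2 -21.6] tool-shift [21.  -5.3 -1.4] rotvec [-0.  0. -0.]
2 [10.5, -2.6, -0.7, -0.001, 0.0, -0.001]
2 [10.5, -2.6, -0.7, -0.001, 0.0, -0.001]
```

send_rows(
  commands=[7, -1.7, -0.5, 0, 0, 0, 5, 7, -1.8, -0.5, 0, 0, 0, 5, 7, -1.8, -0.4, 0, 0, 0, 5, 0, 0, 0, 0, 0, 0, 5, 0, 0, 0, 0, 0, 0, 5],
)

```text
time: 8.68
position: [0.5185, 0.1988, 0.0634]
tool_rot: [0.581, 0.512, 0.488, -0.404]
contact_force: [-0.7, 0.3, -2.3]
width: 0.152
```

```bash
python3 - <<'E'
from h import *
now();lidtarget(-64,.3,28,.2,n=4)
E
```

```text
t 8.675 lip [-46.    1.   28.7] far [114.7   0.8  61.5] tilt 0.2015 roll 0.0001 yaw-case -0.0014 F case [-0.68  0.39 -2.26] M [-0.04  0.22  0.01] w 12.98
world d mm [-17.64  -3.37  -0.85] tool-shift [ -2.8 -17.8   0.6] rotvec [-0.0014  0.0004 -0.0015]
4 [-0.7, -4.4, 0.2, -0.0, 0.0, -0.0]
4 [-0.7, -4.4, 0.2, -0.0, 0.0, -0.0]
4 [-0.7, -4.4, 0.1, -0.0, 0.0, -0.0]
4 [-0.7, -4.4, 0.1, -0.0, 0.0, -0.0]
```

send_rows(
  commands=[-0.7, -4.4, 0.2, 0, 0, 0, 5, -0.7, -4.4, 0.2, 0, 0, 0, 5, -0.7, -4.4, 0.2, 0, 0, 0, 5, -0.7, -4.4, 0, 0, 0, -0.001, 5, 0, 0, 0, 0, 0, 0, 5, 0, 0, 0, 0, 0, 0, 5],
)

```text
time: 9.43
position: [0.501, 0.1954, 0.0626]
tool_rot: [0.58, 0.511, 0.488, -0.404]
contact_force: [0.5, -0.3, -1.6]
width: 0.151
```

```bash
python3 - <<'E'
from h import *
now();lidtarget(-68,.3,28,.2,n=4)
E
```

```text
t 9.425 lip [-63.8   0.4  28. ] far [96.9  0.2 60.7] tilt 0.2006 roll 0.0001 yaw-case -0.0015 F case [ 0.47 -0.36 -1.55] M [0.01 0.23 0.  ] w 12.86
world d mm [-4.16 -0.67 -0.07] tool-shift [-0.8 -4.1  0. ] rotvec [-0.0015  0.0004 -0.0006]
4 [-0.2, -1.0, 0.0, -0.0, 0.0, -0.0]
4 [-0.2, -1.0, 0.0, -0.0, 0.0, -0.0]
4 [-0.2, -1.0, 0.0, -0.0, 0.0, -0.0]
4 [-0.2, -1.0, 0.0, -0.0, 0.0, -0.0]
```

send_rows(
  commands=[-0.2, -1, 0, 0, 0, 0, 5, -0.2, -1, 0, 0, 0, 0, 5, 0, 0, 0, 0, 0, 0, 5, 0, 0, 0, 0, 0, 0, 5],
)

```text
time: 9.93
position: [0.4989, 0.1951, 0.0626]
tool_rot: [0.58, 0.511, 0.488, -0.404]
contact_force: [0.9, 0.1, -1.7]
width: 0.152
```

send_rows(
  commands=[-0.2, -1, 0, 0, 0, 0, 5, 0, 0, 0, 0, 0, 0, 5, 0, 0, 0, 0, 0, 0, 5],
)

```text
time: 10.3
position: [0.4979, 0.1949, 0.0626]
tool_rot: [0.58, 0.511, 0.488, -0.404]
contact_force: [0.3, -0.1, -1.6]
width: 0.15
```

send_rows(
  commands=[-0.2, -1, 0, 0, 0, 0, 5, 0, 0, 0, 0, 0, 0, 5, 0, 0, 0, 0, 0, 0, 5],
)

```text
time: 10.68
position: [0.4972, 0.1948, 0.0627]
tool_rot: [0.581, 0.511, 0.488, -0.404]
contact_force: [1.9, 0.5, -1.2]
width: 0.153
```

```bash
python3 - <<'E'
from h import *
now()
E
```

```text
t 10.675 lip [-67.7   0.4  28.1] far [93.   0.2 60.8] tilt 0.201 roll 0.0001 yaw-case -0.0015 F case [ 1.97  0.22 -1.18] M [-0.02 -0.42  0.02] w 13.03
```

send_rows(
  commands=[-0.2, -1, 0, 0, 0, 0, 5, 0, 0, 0, 0, 0, 0, 5, 0, 0, 0, 0, 0, 0, 5],
)

```text
time: 11.05
position: [0.4961, 0.1946, 0.0627]
tool_rot: [0.58, 0.511, 0.488, -0.404]
contact_force: [3.8, -0.1, -1.2]
width: 0.15
```

```bash
python3 - <<'E'
from h import *
now()
E
```

```text
t 11.05 lip [-68.8   0.4  28. ] far [91.9  0.2 60.7] tilt 0.2008 roll 0.0001 yaw-case -0.0015 F case [ 3.69 -0.73 -1.18] M [-0.   -0.71  0.  ] w 12.79
```

send_rows(
  commands=[-0.2, -1, 0, 0, 0, 0, 5, 0, 0, 0, 0, 0, 0, 5, 0, 0, 0, 0, 0, 0, 5],
)

```text
time: 11.42
position: [0.4951, 0.1945, 0.0627]
tool_rot: [0.581, 0.511, 0.488, -0.404]
contact_force: [5.2, 0.2, -0.4]
width: 0.15
```

```bash
python3 - <<'E'
from h import *
now()
E
```

```text
t 11.425 lip [-69.8   0.5  28. ] far [90.9  0.2 60.8] tilt 0.2009 roll 0.0001 yaw-case -0.0015 F case [ 5.17 -0.62 -0.44] M [-0.   -0.96 -0.01] w 12.83
```

send_rows(
  commands=[-0.2, -1, 0, 0, 0, 0, 5, 0, 0, 0, 0, 0, 0, 5, 0, 0, 0, 0, 0, 0, 5],
)

```text
time: 11.8
position: [0.4943, 0.1944, 0.0628]
tool_rot: [0.581, 0.512, 0.488, -0.404]
contact_force: [6.5, 1.8, -1.2]
width: 0.151
```

```bash
python3 - <<'E'
from h import *
now();lidtarget(-71.2,.3,30,.1,n=6)
E
```

```text
t 11.8 lip [-70.6   0.5  28.1] far [90.1  0.2 60.9] tilt 0.2013 roll 0.0001 yaw-case -0.0015 F case [ 6.7   0.78 -1.2 ] M [ 0.02 -1.14  0.01] w 12.93
world d mm [ 2.41  0.34 -7.  ] tool-shift [7.3 1.  0. ] rotvec [-0.0015  0.0003 -0.1013]
6 [1.2, 0.2, 0.0, -0.0, 0.0, -0.017]
6 [1.2, 0.2, 0.0, -0.0, 0.0, -0.017]
6 [1.2, 0.2, 0.0, -0.0, 0.0, -0.017]
6 [1.2, 0.2, 0.0, -0.0, 0.0, -0.017]
6 [1.2, 0.2, 0.0, -0.0, 0.0, -0.017]
6 [1.2, 0.3, 0.0, -0.0, 0.0, -0.017]
```

send_rows(
  commands=[1.2, 0.2, 0, 0, 0, -0.017, 5, 1.2, 0.2, 0, 0, 0, -0.017, 5, 1.2, 0.2, 0, 0, 0, -0.017, 5, 1.2, 0.1, 0, 0, 0, -0.017, 5, 1.2, 0.1, 0, 0, 0, -0.017, 5, 1.2, 0.1, 0, 0, 0, -0.016, 5, 0, 0, 0, 0, 0, 0, 5, 0, 0, 0, 0, 0, 0, 5],
)

```text
time: 12.8
position: [0.4962, 0.1947, 0.0555]
tool_rot: [0.559, 0.486, 0.513, -0.433]
contact_force: [6.3, 1.9, -5.3]
width: 0.152
```

```bash
python3 - <<'E'
from h import *
now();lidtarget(-71.6,.3,31.5,.045,n=4)
E
```

```text
t 12.8 lip [-71.7   0.4  29.7] far [91.5  0.2 46.1] tilt 0.0998 roll 0.0001 yaw-case -0.0015 F case [ 6.54  0.9  -5.27] M [-0.01 -1.69 -0.03] w 12.94
world d mm [ 1.35  0.21 -3.15] tool-shift [3.3 1.  0. ] rotvec [-0.0015  0.0002 -0.0548]
4 [0.8, 0.3, 0.0, -0.0, 0.0, -0.014]
4 [0.8, 0.3, 0.0, -0.0, 0.0, -0.014]
4 [0.8, 0.3, 0.0, -0.0, 0.0, -0.014]
4 [0.8, 0.3, 0.0, -0.0, 0.0, -0.014]
```

send_rows(
  commands=[0.8, 0.2, 0, 0, 0, -0.014, 5, 0.8, 0.3, 0, 0, 0, -0.014, 5, 0.8, 0.2, 0, 0, 0, -0.014, 5, 0.8, 0.3, 0, 0, 0, -0.013, 5, 0, 0, 0, 0, 0, 0, 5, 0, 0, 0, 0, 0, 0, 5],
)

```text
time: 13.55
position: [0.4974, 0.1948, 0.0523]
tool_rot: [0.547, 0.472, 0.527, -0.448]
contact_force: [6.4, 2.1, -5.1]
width: 0.149
```

```bash
python3 - <<'E'
from h import *
now();lidtarget(-71.6,.3,32,.015,n=4)
E
```

```text
t 13.55 lip [-71.7   0.4  31.5] far [92.1  0.2 38.9] tilt 0.0448 roll 0.0001 yaw-case -0.0015 F case [ 6.65  1.13 -5.08] M [-0.03 -1.69 -0.11] w 12.77
world d mm [ 0.71  0.12 -2.23] tool-shift [ 2.3  0.6 -0. ] rotvec [-0.0016  0.0002 -0.0298]
4 [0.6, 0.2, -0.0, -0.0, 0.0, -0.007]
4 [0.6, 0.2, -0.0, -0.0, 0.0, -0.007]
4 [0.6, 0.2, -0.0, -0.0, 0.0, -0.007]
4 [0.6, 0.2, -0.0, -0.0, 0.0, -0.007]
```

send_rows(
  commands=[0.6, 0.2, 0, 0, 0, -0.008, 5, 0.6, 0.1, 0, 0, 0, -0.007, 5, 0.6, 0.2, 0, 0, 0, -0.008, 5, 0.6, 0.1, 0, 0, 0, -0.007, 5, 0, 0, 0, 0, 0, 0, 5, 0, 0, 0, 0, 0, 0, 5],
)

```text
time: 14.3
position: [0.4981, 0.1949, 0.0499]
tool_rot: [0.54, 0.464, 0.534, -0.456]
contact_force: [5.5, 1.1, -6.7]
width: 0.149
```

```bash
python3 - <<'E'
from h import *
now();lidtarget(-71.6,.3,31.8,.0,n=4)
E
```

```text
t 14.3 lip [-71.7   0.4  31.9] far [92.3  0.2 34.3] tilt 0.0147 roll 0.0001 yaw-case -0.0015 F case [ 5.56  0.2  -6.67] M [ 0.04 -1.73  0.02] w 12.73
world d mm [ 0.33  0.06 -1.41] tool-shift [ 1.4  0.3 -0. ] rotvec [-0.0015  0.0002 -0.0147]
4 [0.4, 0.1, -0.0, -0.0, 0.0, -0.004]
4 [0.4, 0.1, -0.0, -0.0, 0.0, -0.004]
4 [0.4, 0.1, -0.0, -0.0, 0.0, -0.004]
4 [0.4, 0.1, -0.0, -0.0, 0.0, -0.004]
```

send_rows(
  commands=[0.4, 0.1, 0, 0, 0, -0.004, 5, 0.4, 0.1, 0, 0, 0, -0.004, 5, 0.4, 0, 0, 0, 0, -0.004, 5, 0.4, 0, 0, 0, 0, -0.003, 5, 0, 0, 0, 0, 0, 0, 5, 0, 0, 0, 0, 0, 0, 5],
)

```text
time: 15.05
position: [0.4984, 0.195, 0.0485]
tool_rot: [0.537, 0.46, 0.537, -0.46]
contact_force: [5.7, 1.6, -2.0]
width: 0.148
```

```bash
python3 - <<'E'
from h import *
now(); im=r.snapshot("wrist");cv2.imwrite("pics/w7.png",im[:,:,::-1])
b=r.snapshot("side")[:,:,::-1];cv2.imwrite("pics/sd7.png",cv2.resize(b[130:220,230:370],None,fx=5,fy=5,interpolation=cv2.INTER_CUBIC))
E
```

```text
t 15.05 lip [-71.6   0.4  31.8] far [92.4  0.2 31.8] tilt 0.0001 roll 0.0001 yaw-case -0.0015 F case [ 5.87  0.66 -2.04] M [ 0.02 -1.47 -0.03] w 12.65
```

View pics/w7.png

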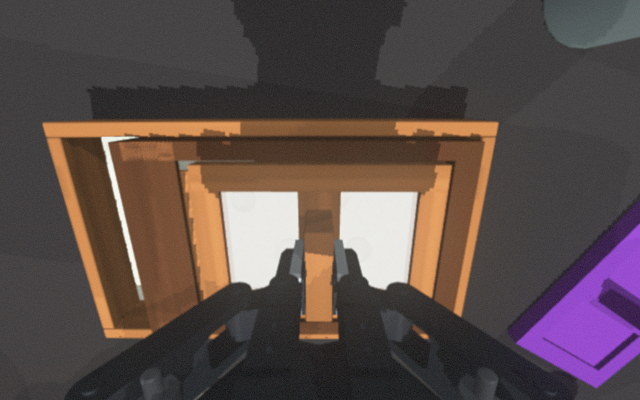

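View pics/sd7.png

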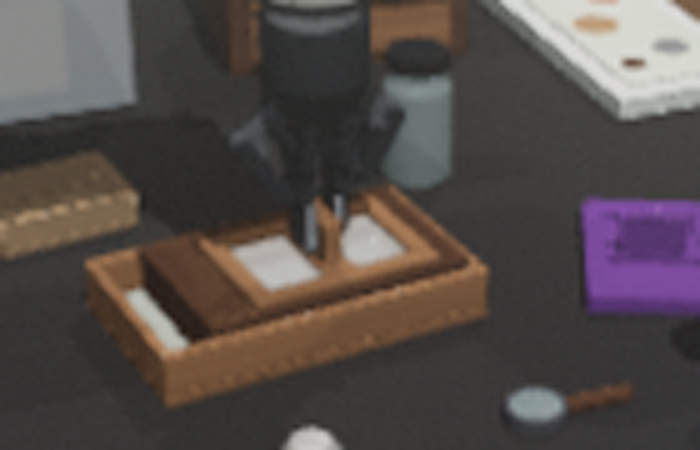

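send_rows(
  commands=[0, 0.7, 0, 0, 0, 0, 5, 0, 0.7, 0, 0, 0, 0, 5, 0, 0, 0, 0, 0, 0, 5, 0, 0, 0, 0, 0, 0, 5],
)

```text
time: 15.65
position: [0.4993, 0.1951, 0.0484]
tool_rot: [0.537, 0.46, 0.537, -0.46]
contact_force: [4.3, 0.3, -1.4]
width: 0.15
```

```bash
python3 - <<'E'
from h import *
now()
E
```

```text
t 15.65 lip [-70.8   0.4  31.8] far [93.2  0.2 31.7] tilt -0.0008 roll 0.0001 yaw-case -0.0015 F case [ 4.27 -0.34 -1.43] M [-0.01 -0.99 -0.04] w 12.82
```

send_rows(
  commands=[0, 0.6, 0, 0, 0, 0, 5, 0, 0, 0, 0, 0, 0, 5, 0, 0, 0, 0, 0, 0, 5],
)

```text
time: 16.02
position: [0.4999, 0.1952, 0.0485]
tool_rot: [0.537, 0.46, 0.537, -0.46]
contact_force: [3.2, -0.0, -0.6]
width: 0.153
```

```bash
python3 - <<'E'
from h import *
now()
E
```

```text
t 16.025 lip [-70.1   0.4  31.8] far [93.9  0.2 31.7] tilt -0.0007 roll 0.0001 yaw-case -0.0015 F case [ 3.19 -0.55 -0.65] M [-0.01 -0.83  0.04] w 13.06
```

send_rows(
  commands=[0, 0.5, 0, 0, 0, 0, 5, 0, 0, 0, 0, 0, 0, 5, 0, 0, 0, 0, 0, 0, 5],
)

```text
time: 16.4
position: [0.5003, 0.1953, 0.0485]
tool_rot: [0.537, 0.46, 0.537, -0.46]
contact_force: [2.3, -0.1, -1.0]
width: 0.151
```

```bash
python3 - <<'E'
from h import *
now()
E
```

```text
t 16.4 lip [-69.7   0.4  31.8] far [94.3  0.2 31.7] tilt -0.0009 roll 0.0001 yaw-case -0.0015 F case [ 2.23 -0.43 -0.98] M [-0.04 -0.46 -0.01] w 12.9
```

send_rows(
  commands=[0, 0, 0, 0, 0, 0, 22, 0, 0, 0, 0, 0, 0, 34, 0, 0, 0, 0, 0, 0, 40, 0, 0, 0, 0, 0, 0, 40, 0, 0, 0, 0, 0, 0, 40],
)

```text
time: 17.02
position: [0.5004, 0.1953, 0.0485]
tool_rot: [0.537, 0.46, 0.537, -0.46]
contact_force: [0.5, 0.1, 0.2]
width: 0.467
```

```bash
python3 - <<'E'
from h import *
now(); im=r.snapshot("wrist");cv2.imwrite("pics/w8.png",im[:,:,::-1])
E
```

```text
t 17.025 lip [-69.6   0.4  31.8] far [94.4  0.2 31.7] tilt -0.0007 roll 0.0001 yaw-case -0.0015 F case [0.55 0.04 0.21] M [-0.01  0.02 -0.01] w 39.91
```

View pics/w8.png

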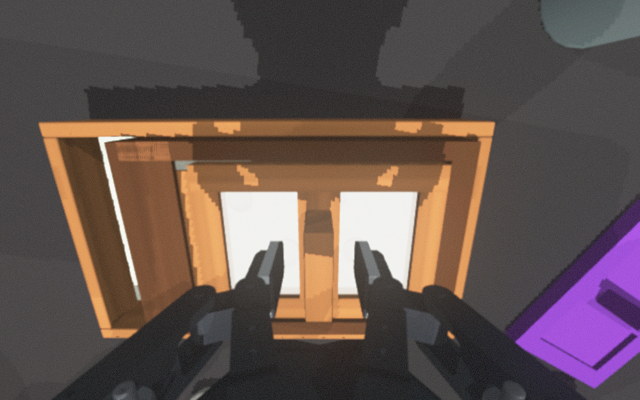

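Released: the fingers are clear either side of the pull (columns 270 and 365). Retreating up.

send_rows(
  commands=[-8, 0, 0, 0, 0, 0, 40, -20, 0, 0, 0, 0, 0, 40, -30, 0, 0, 0, 0, 0, 40, -30, 0, 0, 0, 0, 0, 40, -30, 0, 20, 0, 0, 0, 40, -30, 0, 20, 0, 0, 0, 40, 0, 0, 0, 0, 0, 0, 40, 0, 0, 0, 0, 0, 0, 40],
)

```text
time: 18.08
position: [0.5064, 0.156, 0.1962]
tool_rot: [0.537, 0.46, 0.537, -0.46]
contact_force: [-0.2, 0.5, -0.6]
width: 0.464
```

```bash
python3 - <<'E'
from h import *
s=r.state();im=r.snapshot("wrist");np.save("w9.npy",np.r_[s["position"],s["tool_rot"]]);print(s["position"],s["contact_force"])
cv2.imwrite("pics/w9.png",im[:,:,::-1]);cv2.imwrite("pics/w9a.png",cv2.resize(im[80:230,180:440,::-1],None,fx=3,fy=3,interpolation=cv2.INTER_CUBIC))
b=r.snapshot("side")[:,:,::-1];cv2.imwrite("pics/sd9.png",cv2.resize(b[150:220,230:340],None,fx=7,fy=7,interpolation=cv2.INTER_CUBIC))
cv2.imwrite("pics/s9.png",r.snapshot("scene")[:,:,::-1])
E
```

```text
[0.50642933 0.15597756 0.1961962 ] [-0.24122299  0.48319184 -0.6402968 ]
```

View pics/w9a.png

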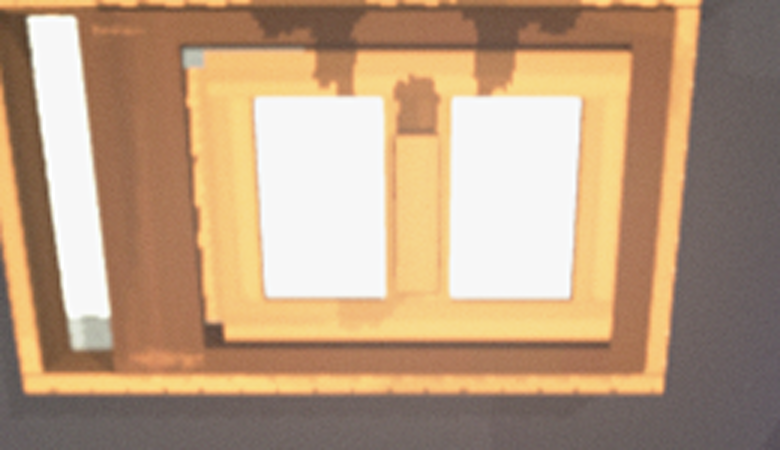

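View pics/sd9.png

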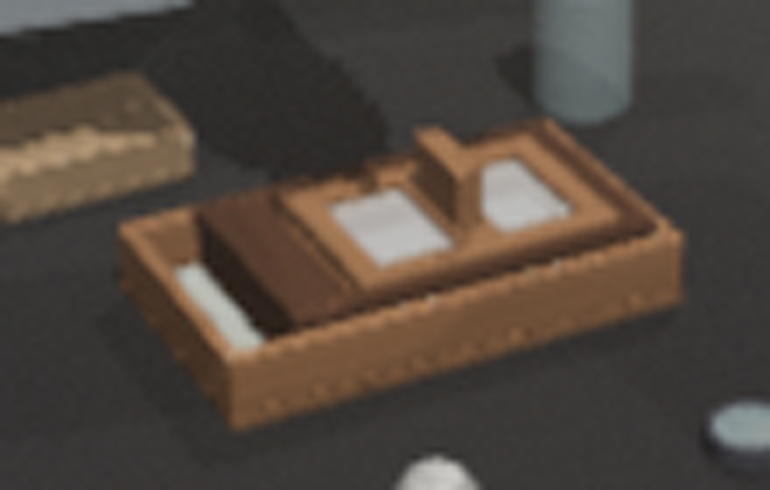

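View pics/s9.png

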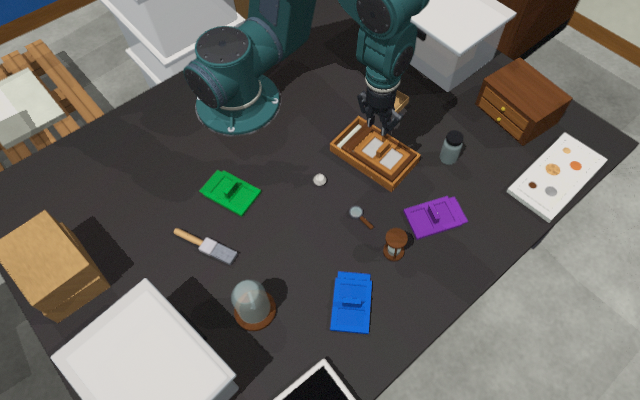

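The lid lies inside the frame, its far edge against the far wall at crop (632,50)-(612,340). The bystanders look unmoved. A numeric check of level next.

```bash
python3 - <<'E'
from h import *
np.set_printoptions(precision=1,suppress=True)
v=np.load("w9.npy");s=dict(position=v[:3],tool_rot=v[3:])
g=lambda p:np.array(p,float)/3-1/3+np.array((180,80))
f=lambda P:(P-CO)@Rc()*1000
P=f(cast("wrist",g([(202,52),(632,52),(611,341),(225,341)]),.044,s));print(P)
print("ends widths (100 if z44)",P[0,1]-P[3,1],P[1,1]-P[2,1],"lengths",P[1,0]-P[0,0],P[2,0]-P[3,0])
print("pull top z76",f(cast("wrist",g([(397,134),(438,134)]),.076,s)))
a=cv2.imread("pics/scene0.png").astype(int);b=cv2.imread("pics/s9.png").astype(int)
d=(np.abs(a-b).max(2)>40)
for n,(x,y) in dict(stone=(319,180),loupe=(360,216),jar=(451,148),dome=(254,303),timer=(395,243),duster=(205,246)).items(): print(n,d[y-15:y+15,x-15:x+15].sum())
E
```

```text
[[-48.1  50.4  44. ]
 [ 95.1  50.2  44. ]
 [ 95.1 -50.4  44. ]
 [-47.6 -50.2  44. ]]
ends widths (100 if z44) 100.60429283972007 100.54228380744988 lengths 143.17229111460674 142.70798883594637
pull top z76 [[17.4 25.5 76. ]
 [29.9 25.5 76. ]]
stone 0
loupe 0
jar 0
dome 0
timer 0
duster 0
```

```bash
python3 - <<'E'
from bench import r
print(r.state()["contact_force"],r.state()["time"]); print(r.job_done())
E
```

```text
[ 1.42834088 -0.38647381 -0.0579344 ] 18.225
the job is handed in; nothing more can be done
None
```

The lid is in the case, let go, and looks fully seated. I handed the job in at about 18 s of the 53 s allowed; it reported no verdict.

**What I did:** I picked the wooden lid with clear panes and left the green, blue and purple look-alikes alone. From the wrist picture I put the frame about 14–15 mm toward the far end; feeling the strip gave about 14. I gripped the pull, slid the lip under the ledge at a 0.2 rad tilt with its tip at z ≈ 28 mm, and pressed the strip in about 3.5 mm. I then swung the far end down, eased the lid toward the far wall, opened the fingers and backed off. The wrist force read at most about 9 N at the end of any move.

**Last checks:**
- **Position:** the arm readings just before release put the lip at x -69.7, z 31.8 mm and the far end at x 94.3, z 31.7 mm. Tilt was under 0.001 rad and yaw about 0.002 rad off the case.
- **Level:** in the wrist picture taken afterwards, both ends of the lid measured 100.5–100.6 mm wide against 100 mm true. The far edge met the far wall (x ≈ 95 mm).
- **Bystanders:** stone, loupe, jar, dome, timer and duster showed no change in the scene camera. I did not check the tray separately, because the arm partly hid it.

**Disagreements:**
- The wrist picture showed the lid about 1.4 mm off the jaw centre, and I allowed for that.
- The scene and side cameras placed the case up to 3 mm from where the wrist camera did. I used the wrist value.
- The lid measured about 0.6% too large at the end, which could mean it sits 1–2 mm higher than the arm readings say; that is close to pixel error.

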